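# Park the tall spray bottle in its shelf bay and bar it in

### The job

Push the tall red spray bottle low down so that it slides upright along the shelf, without lifting or tipping it, into the grey parking bay, and press it gently but firmly home against the sprung rubber pad at the back (about 8 N on the pad; never more than 14). Leave it standing against the pad, then slide the steel retaining bar fully across in front of it (the bar has a yellow knob), and leave the other things on the shelf where they are.

Things in the scene. Friction and masses are not known exactly. Their poses are not given: they have to be found in the camera images.
- bottle: closed red spray bottle with white twist cap and spray head, loose, upright: round body 58 mm diameter up to 150 mm, then a shoulder, total height 234 mm; origin under its centre, z up. About 0.55 kg (0.44 to 0.69). Too tall for a vertical hand to reach its foot: tilt the hand so that the fingers point ahead and down.
- bottle_foot (a point): point under the centre of the red bottle, on its underside. Friction on the shelf is about 0.6 (0.48 to 0.72), so sliding it takes roughly 2 to 5 N; pushed higher than about 35 mm it may tip over
- bay: fixed grey three-sided bay on the shelf (no floor of its own); origin at shelf level on its middle line; its open mouth faces its own -x (roughly to the robot's right), so the bottle goes in along its +x. Side walls 60 mm high, inner faces at y = +-36 mm, from x = 26 to 100 mm, back wall behind
- bay_seat (a point): the bay's origin. In front of the back wall is a black rubber pad, 50 mm wide, 6 to 46 mm above the shelf, its face between x = 29 and 57 mm: its depth differs every time and is not measured, find it by feel (bottle centre at x = 0 to 28 mm at first touch). It yields by 0.22 mm per N (over 14 N damages it); after release it pushes the bottle back a little and friction keeps them in touch
- bay_keeper (a point): top of the block (keeper for the bar's tip), 40 mm high with a small steel cheek on it, at bay x = -55 to +103, y = 60 to 72 mm. On the other side: a strip 30 mm high at x = -29 to +103, y = -116 to -104 mm, and the bed of the bar, 40 mm high, at x = -57 to -27, y = -220 to -95 mm
- bar (a joint): steel retaining bar 12 x 12 mm, 140 mm long, sliding along the bay's +y in front of the bottle, at bay x = -42 mm, 41 to 53 mm above the shelf. 0 = fully open (tip at y = -70 mm, clear of the mouth), 0.115 m = fully across (tip at y = +45 mm, end stop). About 2.5 N of friction, stays where left; starts at 0 to 0.008
- bar_knob (a point): middle of the round yellow knob that stands up from the bar's outer end: 18 mm diameter, its axis vertical, from 53 to 87 mm above the shelf; this point is 71 mm above the shelf, at bay x = -42, y = -200 mm + the bar's joint value
- white_bottle: white cleaner bottle with blue cap, 68 mm diameter, 190 mm tall; origin under its centre; bystander
- tin: low round aluminium polish tin, 72 mm diameter, 36 mm tall; origin under its centre; bystander
- soap: brick-coloured soap block 70 x 50 x 36 mm; origin under its centre; bystander
- dustpan: grey plastic dustpan, pan 200 x 220 mm, 54 mm high, handle reaching 230 mm to its own -x; origin under the pan's centre; bystander
- brush: green hand brush lying bristles down along its own x, 275 x 45 x 52 mm; origin at table level, bristles on its +x half; bystander
- squeegee: steel squeegee head lying flat, 260 mm along its own y, 27 mm high; origin under its centre; bystander

How it is judged:
On the way, in this order (a step that is already met when the one before it is completed fails the run):
1. the bottle stands in the bay and is pressed home against the pad with more than 5 N (y of bottle_foot in the frame of bay between -0.009 and 0.009 m and x of bottle_foot in the frame of bay above -0.003 m and contact force between bottle and bay above 5 N and angle between bottle's own z axis and vertical below 0.1 rad), for 0.2 s.
2. the retaining bar is slid across in front of the bottle (value of joint bar above 0.107 m), for 0.2 s.
At the end, for the whole second after the job is handed in: The bottle stands upright (within 0.05 rad) and still on the shelf inside the bay, its centre within 9 mm of the bay's middle line and no more than 3 mm short of the bay's origin, still touching the pad (more than 0.4 N), and the bar is across, its joint above 0.107 m (y of bottle_foot in the frame of bay between -0.009 and 0.009 m and x of bottle_foot in the frame of bay above -0.003 m and contact force between bottle and bay above 0.4 N and angle between bottle's own z axis and vertical below 0.05 rad and height (world z) of bottle_foot below 0.004 m and linear speed of bottle below 0.01 m/s and value of joint bar above 0.107 m).
It fails at once if the bottle is tipped by more than 0.15 rad (angle between bottle's own z axis and vertical above 0.15 rad).
It fails at once if the bottle is lifted off the shelf by more than 12 mm (height (world z) of bottle_foot above 0.012 m).
It fails at once if the bottle is pressed on the bay or its pad with more than 14 N (contact force between bottle and bay above 14 N).
It fails at once if a bystander is moved by more than 20 mm (distance of any of white_bottle, tin, soap, dustpan, brush, squeegee from where it was at the start of the episode above 0.02 m).
It also fails if it takes over 69 s, if anything falls off the work surface, if the arm or the gripper's body presses on something with over 40 N, if the wrist force passes 120 N, or if a joint passes its speed limit or range.

### The arm

A 6-joint arm with a two-finger parallel gripper is mounted at the origin on the work surface. World frame = base frame: x ahead of the robot, y to its left, z up, the work surface at z = 0. Lengths are in m, angles in rad, forces in N, time in s.
With the tool pointing down it reaches from about 0.275 to 0.725 m from the base axis. Payload 5.6 kg.
Tool frame: the origin (TCP) lies midway between the tips of the shut fingers; the grasp point (between the pads) lies bot.grasp_offset behind it (bot.grasp_offset is the distance from the TCP to the grasp point, in m); z points along the fingers, y is the direction in which the jaws open and shut (so a half turn about z gives the same grasp; the last joint's range is limited). The gripper opens to 85 mm and grips with 20 to 120 N. Pads are 22 mm wide; open, the fingers measure 114 mm over their backs; the gripper's body (76 mm by 85 mm) begins 54 mm behind the grasp point. The pads swing forward as they close: fully open they stand 13 mm farther back than shut.
Start: joints at [-1.061, 0.255, 0.108, 0, -1.424, -0.285], TCP at [0.123, -0.536, 0.231] pointing down, gripper open.
Joint ranges: [-2.95, 2.95], [-1.21, 1.97], [-1.09, 1.5], [-2.87, 1.71], [-2.94, -0.07], [-3.05, 3.05]. Speed limits (rad/s): [2.57, 2.57, 3.14, 3.14, 3.14, 3.14].

### API

Orientations are given as a rotation vector (axis times angle).
In Python, from bench import bot, vision gives the robot as it stands.
- The arm moves only by the shell command python3 -m inch 'ROWS' [FORCE]. ROWS is JSON, a list of rows, each an object with "delta_rot": the turn, a rotation vector about the world's x, y, z in rad, a list of three; "translation": the shift along the world's x, y, z in cm, a list of three; "grip": the closure, from 0 (fully open) to 1 (shut). In form: [{"delta_rot": [rx, ry, rz], "translation": [x, y, z], "grip": grip}, ...]. A call has 1 to 12 rows; each row is the pose to reach, as a shift and turn from the pose commanded when the call began; what a row does not reach only later rows make up. A row lasts 1/10 s, in which the tool goes at most 50 mm and 8.59 degrees, less where a joint would pass 70% of its speed; a pose out of reach is approached as far as the arm can. A call with a gripper value outside its range is refused whole. The fingers move at their own pace and stop on an object; FORCE is the grip in N (left out, the last holds). Time passes only in rows, so rows that repeat a pose let the fingers close. It gives the time, the measured TCP pose, the force and the opening at its end, in the units of the state.
- bot.sense(): the state, without advancing time (a new reading comes with each control period).
- vision.grab_frame(name): name is "scene" or "top"; returns (picture, depth): 400x640x3 uint8, red, green, blue; 400x640 float32, m along the optical axis (not along the pixel's ray), 0 where there is no reading.
- vision.calibration(name): a dict with "fx", "fy", "cx", "cy" (pixels), "rvec" (rotation vector, rad) and "tvec" (3), from world to camera coordinates, as OpenCV has them. Camera axes: x right, y down, z forward; pixel columns grow to the right and rows downward; lengths in m; the calibration is good to about 2 mm. A picture is of the moment at which its call begins. calibration takes no time and is no camera call.
- bot.close_job(): hands the job in, once; it reports no verdict.
The state is a dict: "time_s": time; "joints": joint angles; "joint_velocities": joint speeds; "effort": joint torques, N m; "tcp_pos": TCP position; "tcp_rot": TCP orientation; "wrist_force": force on the tool from outside, world axes, zero at the start; "torque": the same for the moment, N m; "width": finger opening in m.
Only numpy, scipy, OpenCV 4.12 (cv2) and the standard library are available. Lean on these libraries where they do the work, as an engineer would, in place of code of your own. Each camera call takes 0.05 s, during which the arm holds its last target. There are 200 camera calls.

## Working session

There is one attempt and no reset: what is moved stays moved. The work goes in short steps, Python scripts to look and compute and a shell command to move; the robot and the scene stay as the last step left them, time stands still between calls to the robot, and variables do not carry over. Pictures are saved under pics/ and viewed, about 8 in all and at most 12, crops included, and the job is handed in when it is done.

```bash
ls; mkdir -p pics; cat > h.py <<'E'
import numpy as np, cv2
from bench import bot, vision
from scipy.spatial.transform import Rotation as R
def cam(n):
    c=vision.calibration(n); K=np.array([[c['fx'],0,c['cx']],[0,c['fy'],c['cy']],[0,0,1]])
    M=R.from_rotvec(np.ravel(c['rvec'])).as_matrix(); t=np.ravel(c['tvec']); return K,M,t
def cloud(n,d):
    K,M,t=cam(n); v,u=np.mgrid[:400,:640]
    p=np.stack([(u-K[0,2])/K[0,0]*d,(v-K[1,2])/K[1,1]*d,d],-1)
    w=(p-t)@M; w[d==0]=np.nan; return w
def ray(n,u,v,z):
    K,M,t=cam(n); o=-M.T@t; r=M.T@np.array([(u-K[0,2])/K[0,0],(v-K[1,2])/K[1,1],1]); return o+r*(z-o[2])/r[2]
def proj(n,P):
    K,M,t=cam(n); q=(M@np.asarray(P).T).T+t; return q[:,:2]/q[:,2:]*[K[0,0],K[1,1]]+K[:2,2]
E
python3 - <<'E'
from h import *
for n in("scene","top"):
    p,d=vision.grab_frame(n); cv2.imwrite(f"pics/{n}0.png",p[:,:,::-1]); np.savez(f"{n}0.npz",p=p,d=d)
    K,M,t=cam(n); print(n,K[0,0],-M.T@t,M[2])
s=bot.sense(); print({k:np.round(v,3) for k,v in s.items()}, bot.grasp_offset)
E
```

```text
pics
scene 472.40580517690853 [ 1.00179797 -0.60197535  1.23290604] [-0.32708847  0.4399883  -0.83631539]
top 375.22518808734173 [0.48860607 0.01534501 1.51661867] [ 0.05978013 -0.02073526 -0.99799618]
{'time_s': np.float64(0.1), 'joints': array([-1.061,  0.256,  0.107, -0.   , -1.424, -0.285]), 'joint_velocities': array([ 0.001, -0.003,  0.002,  0.   ,  0.001, -0.001]), 'effort': array([-2.0000e-03, -3.8760e+01,  2.3847e+01,  5.3780e+00, -4.0000e-03,
        0.0000e+00]), 'tcp_pos': array([ 0.123, -0.536,  0.23 ]), 'tcp_rot': array([ 3.520e-01, -3.122e+00, -3.000e-03]), 'wrist_force': array([ 0.331, -0.606,  0.337]), 'torque': array([ 0.031, -0.059,  0.022]), 'width': np.float64(0.085)} 0.0187
```

View pics/scene0.png

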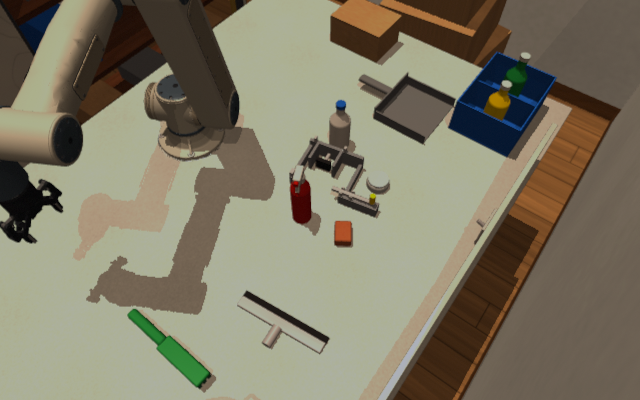

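View pics/top0.png

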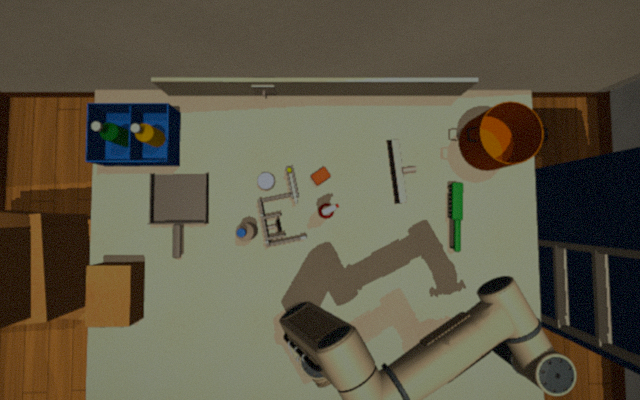

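The top picture shows the bay around (275,220), the yellow knob at (290,170) and the red bottle at (325,210). The white bottle is at (244,231), the tin at (265,181) and the soap at (320,176). The bay's +x points image-left (about world +y), and the bar slides image-down (toward the robot).

```bash
python3 - <<'E'
from h import *
ims={}
for n,(x0,y0,x1,y1) in {"top":(225,155,345,255),"scene":(270,90,400,250)}.items():
    f=np.load(f"{n}0.npz"); p,d=f['p'],f['d']; w=cloud(n,d); hsv=cv2.cvtColor(p,cv2.COLOR_RGB2HSV)
    H,S,V=[hsv[...,i].astype(int) for i in range(3)]
    box=np.zeros(d.shape,bool); box[y0:y1,x0:x1]=1
    for nm,m in {"red":((H<6)|(H>174))&(S>150)&(V>40),"yellow":(H>20)&(H<35)&(S>150)&(V>80),"soap":(H>5)&(H<15)&(S>150),"blue":(H>95)&(H<120)&(S>120)}.items():
        m=m&box; q=w[m]; v,u=np.nonzero(m)
        if len(u): print(n,nm,len(u),"px",u.mean().round(1),v.mean().round(1),"med",np.nanmedian(q,0).round(4),"zmax",np.nanmax(q[:,2]).round(3),"zmin",np.nanmin(q[:,2]).round(3), "min/max",np.nanmin(q,0).round(3),np.nanmax(q,0).round(3))
    ims[n]=cv2.resize(p[y0:y1,x0:x1,::-1],None,fx=4,fy=4,interpolation=cv2.INTER_CUBIC)
    # table
    print(n,"table z",np.nanmedian(w[box][:,2]))
c=ims['top'];s=ims['scene'];s=cv2.resize(s,None,fx=.75,fy=.75)
o=np.zeros((max(c.shape[0],s.shape[0]),c.shape[1]+s.shape[1],3),np.uint8);o[:c.shape[0],:c.shape[1]]=c;o[:s.shape[0],c.shape[1]:]=s
o=np.clip(o*1.5,0,255).astype(np.uint8)
print(o.shape);cv2.imwrite("pics/crop.png",o[:600,:800] if o.shape[1]<=800 else cv2.resize(o,(800,int(o.shape[0]*800/o.shape[1]))))
E
```

```text
top red 56 px 324.6 211.1 med [ 0.4984 -0.0274  0.1696] zmax 0.232 zmin 0.161 min/max [ 0.48  -0.07   0.161] [ 0.527 -0.01   0.232]
top yellow 17 px 289.1 169.6 med [0.6612 0.1026 0.0849] zmax 0.091 zmin 0.042 min/max [0.656 0.095 0.042] [0.67  0.11  0.091]
top soap 212 px 320.4 178.3 med [ 0.6416 -0.0172  0.0366] zmax 0.227 zmin 0.029 min/max [ 0.469 -0.071  0.029] [0.678 0.148 0.227]
top blue 55 px 240.9 232.3 med [0.4299 0.2644 0.1905] zmax 0.2 zmin 0.18 min/max [0.416 0.252 0.18 ] [0.441 0.279 0.2  ]
top table z 0.0016320859610774628
scene red 695 px 300.9 202.0 med [ 0.525  -0.0541  0.1132] zmax 0.232 zmin 0.004 min/max [ 0.482 -0.078  0.004] [ 0.539 -0.015  0.232]
scene yellow 40 px 372.4 197.6 med [0.6682 0.0999 0.0846] zmax 0.091 zmin 0.001 min/max [0.645 0.093 0.001] [0.675 0.163 0.091]
scene soap 383 px 342.6 232.8 med [ 0.6515 -0.0256  0.0354] zmax 0.042 zmin 0.011 min/max [ 0.615 -0.06   0.011] [0.684 0.017 0.042]
scene blue 75 px 340.6 104.7 med [0.4342 0.2631 0.1893] zmax 0.193 zmin 0.002 min/max [0.333 0.249 0.002] [0.447 0.439 0.193]
scene table z 0.00124118924397966
(480, 870, 3)
```

View pics/crop.png

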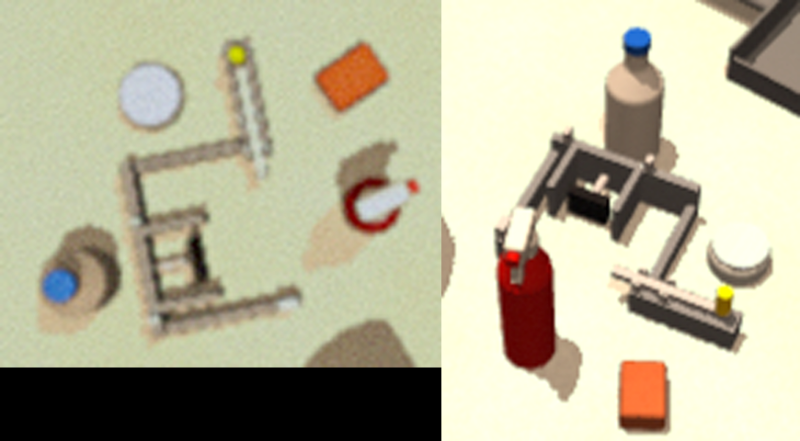

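```bash
cat > fit.py <<'E'
from h import *
from scipy.optimize import least_squares
def fit(tag,th0=None):
    out={}
    for n in("top","scene"):
        f=np.load(f"{n}{tag}.npz"); w=cloud(n,f['d']).reshape(-1,3)
        w=w[np.isfinite(w).all(1)]; c=np.array([.665,.10])
        th=np.radians(100) if th0 is None else th0; R2=lambda t:np.array([[np.cos(t),-np.sin(t)],[np.sin(t),np.cos(t)]])
        o=c-R2(th)@[-.042,-.196]
        if th0 is None:
          z=w[:,2]; 
        for it in range(25):
            q=(w[:,:2]-o)@R2(th); z=w[:,2]-.0012; tol=.018 if it<6 else .009
            K=(abs(q[:,1]-.066)<tol)&(q[:,0]>-.05)&(q[:,0]<.1)&(z>.034)&(z<.046)
            S=(abs(q[:,1]+.110)<tol)&(q[:,0]>-.02)&(q[:,0]<.09)&(z>.024)&(z<.036)
            B=(abs(q[:,0]+.042)<tol)&(q[:,1]>-.185)&(q[:,1]<-.07)&(z>.048)&(z<.057)
            def res(p):
                g=lambda m:(w[m,:2]-p[:2])@R2(p[2])
                return np.r_[g(K)[:,1]-.066,g(S)[:,1]+.110,g(B)[:,0]+.042]
            r=least_squares(res,[*o,th],loss='soft_l1',f_scale=.003); o,th=r.x[:2],r.x[2]
        q=(w[:,:2]-o)@R2(th); z=w[:,2]-.0012
        Ke=q[(abs(q[:,1]-.066)<.006)&(abs(z-.04)<.006)][:,0]; Ke=Ke[(Ke>-.08)&(Ke<.12)]
        print(n,"bay",o.round(4),"deg",np.degrees(th).round(2),"n",K.sum(),S.sum(),B.sum(),"rms",np.sqrt(np.mean(r.fun**2)).round(4),"keeper x",np.percentile(Ke,[1,99]).round(3))
        out[n]=(o,th,w)
    return out
E
python3 - <<'E'
from fit import *
o=fit("0")
for n in o:
    oo,th,w=o[n]
    f=np.load(f"{n}0.npz");p=f['p'];W=cloud(n,f['d']);hsv=cv2.cvtColor(p,cv2.COLOR_RGB2HSV).astype(int)
    red=((hsv[...,0]<6)|(hsv[...,0]>174))&(hsv[...,1]>130)&(hsv[...,2]>40)&np.isfinite(W[...,0])&(abs(W[...,0]-.5)<.06)&(abs(W[...,1]+.04)<.06)&(W[...,2]<(.147 if n=="scene" else .175))
    q=W[red]; print(n,red.sum(), q.min(0).round(3),q.max(0).round(3))
    if n=="scene":
        q=q[(q[:,2]>.01)&(q[:,2]<.145)]
        r=least_squares(lambda c:np.hypot(*(q[:,:2]-c).T)-.029,[.5,-.03],loss='soft_l1',f_scale=.002)
        print("bottle circle",r.x.round(4),"rms",np.sqrt(np.mean(r.fun**2)).round(4))
    else:
        r=least_squares(lambda c:np.hypot(*(q[:,:2]-c).T)-.024,[.5,-.03],loss='soft_l1',f_scale=.002); print("shoulder circle",r.x.round(4),"rms",np.sqrt(np.mean(r.fun**2)).round(4))
    yel=(abs(hsv[...,0]-28)<8)&(hsv[...,1]>150)&(hsv[...,2]>80)&(abs(W[...,0]-.665)<.03)&(abs(W[...,1]-.1)<.03); k=W[yel];k=k[k[:,2]>.082]
    k=k[:,:2].mean(0); c,s=np.cos(th),np.sin(th); print("knob",k.round(4),"bay",(np.array([[c,s],[-s,c]])@(k-oo)).round(4))
E
```

```text
top bay [0.4573 0.1062] deg 101.48 n 94 82 77 rms 0.0035 keeper x [-0.054  0.088]
scene bay [0.4619 0.105 ] deg 100.96 n 97 111 136 rms 0.0039 keeper x [-0.055  0.093]
top 51 [ 0.48  -0.056  0.161] [ 0.527 -0.01   0.175]
shoulder circle [ 0.5041 -0.035 ] rms 0.0023
knob [0.662  0.1034] bay [-0.0434 -0.2   ]
scene 483 [ 0.493 -0.066  0.004] [ 0.539 -0.02   0.147]
bottle circle [ 0.5065 -0.0347] rms 0.0013
knob [0.6661 0.1025] bay [-0.0413 -0.2   ]
```

```bash
cat >> h.py <<'E'
O=np.array([.4596,.1056]); TH=np.radians(101.2); U=np.array([np.cos(TH),np.sin(TH),0]); Vv=np.array([-np.sin(TH),np.cos(TH),0])
def bay2w(x,y,z): return np.r_[O,0]+x*U+y*Vv+[0,0,z]
def w2bay(p): q=np.asarray(p)-np.r_[O,0]; return np.array([q@U,q@Vv,q[2]])
def target(a):
    zt=np.cos(a)*U-np.sin(a)*np.array([0,0,1]); return R.from_matrix(np.c_[np.cross(Vv,zt),Vv,zt])
def st():
    s=bot.sense(); print("t",s['time_s'].round(2),"tcp",s['tcp_pos'].round(4),"bay",w2bay(s['tcp_pos']).round(4),"F",s['wrist_force'].round(2),"w",s['width'].round(4),"j",s['joints'].round(2)); return s
def todo(p,rot=None):
    s=st(); print("cm",((p-s['tcp_pos'])*100).round(2)); 
    if rot is not None: r=(rot*R.from_rotvec(s['tcp_rot']).inv()).as_rotvec(); print("rot",r.round(3),np.degrees(np.linalg.norm(r)))
E
python3 -c "
from h import *
p=bay2w(-.2175,-.018,.015);print(p); todo(p,target(np.radians(45)))
w=cloud('top',np.load('top0.npz')['d'])
print(w[170,395],w[200,398],w[170,412])"
```

```text
[ 0.51950316 -0.10426153  0.015     ]Traceback (most recent call last):
  File "<string>", line 3, in <module>
    p=bay2w(-.2175,-.018,.015);print(p); todo(p,target(np.radians(45)))
                                         ~~~~^^^^^^^^^^^^^^^^^^^^^^^^^^
  File "h.py", line 23, in todo
    s=st(); print("cm",((p-s['tcp_pos'])*100).round(2));
  File "h.py", line 21, in st
    s=bot.sense(); print("t",s['time_s'].round(2),"tcp",s['tcp_pos'].round(4),"bay",w2bay(s['tcp_pos']).round(4),"F",s['wrist_force'].round(2),"w",s['width'].round(4),"j",s['joints'].round(2)); return s
                             ^^^^^^^^^^^^^^^^^
AttributeError: 'float' object has no attribute 'round'
```

```bash
sed -i "s/s=bot.sense(); print/s={k:np.array(v) for k,v in bot.sense().items()}; print/" h.py
python3 -c "
from h import *
p=bay2w(-.2175,-.018,.015);print(p); todo(p,target(np.radians(45)))
w=cloud('top',np.load('top0.npz')['d'])
print(w[170,395],w[200,398],w[170,412])"
```

```text
[ 0.51950316 -0.10426153  0.015     ]
t 0.1 tcp [ 0.1226 -0.5357  0.2305] bay [-0.5637  0.4552  0.2305] F [ 0.33 -0.61  0.34] w 0.0855 j [-1.06  0.26  0.11 -0.   -1.42 -0.28]
cm [ 39.69  43.15 -21.55]
rot [ 0.725 -0.472  1.454] 96.94415762234189
[ 0.66760451 -0.32188936  0.01004534] [ 0.54575547 -0.33120309  0.01255581] [ 0.66521391 -0.38638348  0.0278007 ]
```

```bash
python3 -m inch '[{"delta_rot":[0.18,-0.12,0.36],"translation":[8,5,0.5],"grip":0.5},{"delta_rot":[0.18,-0.12,0.36],"translation":[8,5,0.5],"grip":0.5},{"delta_rot":[0.36,-0.24,0.73],"translation":[16,10,1],"grip":0.5},{"delta_rot":[0.36,-0.24,0.73],"translation":[16,10,1],"grip":0.5},{"delta_rot":[0.36,-0.24,0.73],"translation":[16,10,1],"grip":0.5},{"delta_rot":[0.54,-0.35,1.09],"translation":[24,15,1.5],"grip":0.5},{"delta_rot":[0.54,-0.35,1.09],"translation":[24,15,1.5],"grip":0.5},{"delta_rot":[0.725,-0.472,1.454],"translation":[32,20,2],"grip":0.5},{"delta_rot":[0.725,-0.472,1.454],"translation":[32,20,2],"grip":0.5},{"delta_rot":[0.725,-0.472,1.454],"translation":[32,20,2],"grip":0.5},{"delta_rot":[0.725,-0.472,1.454],"translation":[32,20,2],"grip":0.5},{"delta_rot":[0.725,-0.472,1.454],"translation":[32,20,2],"grip":0.5}]' 40
python3 -c "
from h import *
todo(bay2w(-.2175,-.018,.12),target(np.radians(45)))"
```

```text
time_s: 1.3
tcp_pos: [0.4432, -0.3359, 0.2485]
tcp_rot: [-1.949, 1.597, 0.815]
wrist_force: [-0.3, -0.5, -0.6]
width: 0.0428
t 1.3 tcp [ 0.4432 -0.3359  0.2485] bay [-0.4299  0.1018  0.2485] F [-0.31 -0.53 -0.64] w 0.0428 j [-0.71  0.73  0.87 -0.62 -2.28  0.63]
cm [  7.63  23.16 -12.85]
rot [-0.006 -0.002 -0.002] 0.38306853151702974
```

```bash
python3 -m inch '[{"delta_rot":[0,0,0],"translation":[2,4.5,0],"grip":0.58},{"delta_rot":[0,0,0],"translation":[4,9,-2],"grip":0.58},{"delta_rot":[0,0,0],"translation":[6,13.5,-4],"grip":0.58},{"delta_rot":[0,0,0],"translation":[7.6,18,-7],"grip":0.58},{"delta_rot":[0,0,0],"translation":[7.6,21,-10],"grip":0.58},{"delta_rot":[0,0,0],"translation":[7.6,23.2,-13],"grip":0.58},{"delta_rot":[0,0,0],"translation":[7.6,23.2,-16],"grip":0.58},{"delta_rot":[0,0,0],"translation":[7.6,23.2,-19],"grip":0.58},{"delta_rot":[0,0,0],"translation":[7.6,23.2,-21],"grip":0.58},{"delta_rot":[0,0,0],"translation":[7.6,23.2,-22],"grip":0.58},{"delta_rot":[0,0,0],"translation":[7.6,23.2,-23],"grip":0.58},{"delta_rot":[0,0,0],"translation":[7.6,23.2,-23],"grip":0.58}]' 40
python3 - <<'E'
from h import *
todo(bay2w(-.1775,-.018,.015),target(np.radians(45)))
p,d=vision.grab_frame("scene"); np.savez("scene1.npz",p=p,d=d); cv2.imwrite("pics/s1.png",cv2.resize(p[90:270,200:420,::-1],None,fx=3,fy=3,interpolation=cv2.INTER_CUBIC))
E
```

```text
time_s: 2.5
tcp_pos: [0.5183, -0.1042, 0.0208]
tcp_rot: [-1.949, 1.604, 0.808]
wrist_force: [-0.4, 0.2, 0.8]
width: 0.0358
t 2.5 tcp [ 0.5183 -0.1042  0.0208] bay [-0.2173 -0.0169  0.0208] F [-0.42  0.19  0.8 ] w 0.0358 j [-0.37  0.72  0.25 -0.64 -1.59  0.72]
cm [-0.66  3.92 -0.58]
rot [-0.    -0.     0.002] 0.1209278049400782
```

View pics/s1.png

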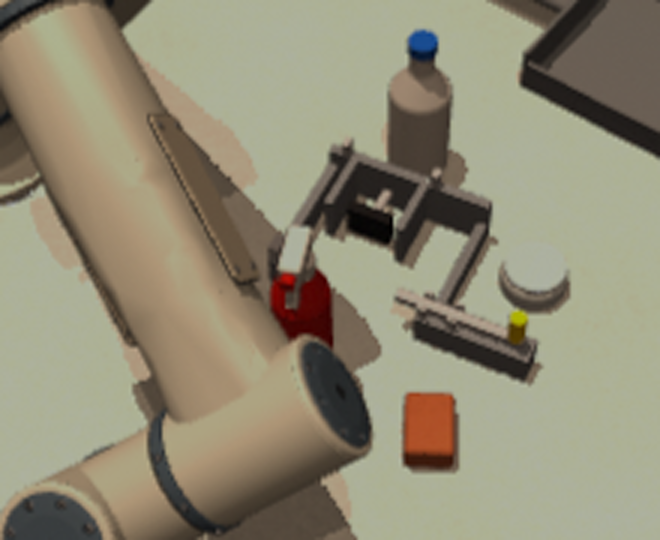

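```bash
python3 - <<'E'
from h import *
p,d=vision.grab_frame("top"); np.savez("top1.npz",p=p,d=d)
for n,dd in(("scene",np.load("scene1.npz")['d']),("top",d)):
    w=cloud(n,dd).reshape(-1,3); w=w[np.isfinite(w).all(1)]
    b=np.array([.505,-.035])
    r=np.hypot(*(w[:,:2]-b).T); m=(r<.1)&(w[:,2]>.05)
    for lo in np.arange(0,.1,.02):
        k=m&(r>=lo)&(r<lo+.02); q=w[k]
        if len(q): print(n,lo.round(2),len(q),"z pct",np.percentile(q[:,2],[0,25,50,75,100]).round(3), "xy of top", q[q[:,2].argmax()].round(3))
E
```

```text
scene 0.0 152 z pct [0.167 0.194 0.23  0.234 0.239] xy of top [ 0.51  -0.053  0.239]
scene 0.02 405 z pct [0.069 0.14  0.16  0.179 0.238] xy of top [ 0.523 -0.048  0.238]
scene 0.04 22 z pct [0.215 0.221 0.226 0.229 0.234] xy of top [ 0.524 -0.071  0.234]
scene 0.08 700 z pct [0.503 0.536 0.551 0.564 0.582] xy of top [ 0.411 -0.004  0.582]
top 0.0 104 z pct [0.162 0.208 0.233 0.235 0.24 ] xy of top [ 0.505 -0.032  0.24 ]
top 0.02 122 z pct [0.055 0.162 0.169 0.227 0.239] xy of top [ 0.518 -0.063  0.239]
top 0.04 4 z pct [0.224 0.228 0.23  0.23  0.231] xy of top [ 0.525 -0.07   0.231]
top 0.08 134 z pct [0.05  0.549 0.558 0.566 0.576] xy of top [0.413 0.003 0.576]
```

```bash
python3 -m inch '[{"delta_rot":[0,0,0],"translation":[-0.2,1,-0.4],"grip":0.58},{"delta_rot":[0,0,0],"translation":[-0.4,2,-0.6],"grip":0.58},{"delta_rot":[0,0,0],"translation":[-0.58,2.9,-0.6],"grip":0.58},{"delta_rot":[0,0,0],"translation":[-0.62,3.1,-0.6],"grip":0.58},{"delta_rot":[0,0,0],"translation":[-0.66,3.3,-0.6],"grip":0.58},{"delta_rot":[0,0,0],"translation":[-0.7,3.5,-0.6],"grip":0.58},{"delta_rot":[0,0,0],"translation":[-0.74,3.7,-0.6],"grip":0.58},{"delta_rot":[0,0,0],"translation":[-0.78,3.9,-0.6],"grip":0.58},{"delta_rot":[0,0,0],"translation":[-0.82,4.1,-0.6],"grip":0.58},{"delta_rot":[0,0,0],"translation":[-0.86,4.3,-0.6],"grip":0.58},{"delta_rot":[0,0,0],"translation":[-0.9,4.5,-0.6],"grip":0.58},{"delta_rot":[0,0,0],"translation":[-0.94,4.7,-0.6],"grip":0.58}]' 40
python3 -c "
from h import *
st()"
```

```text
time_s: 3.8
tcp_pos: [0.5093, -0.0577, 0.0152]
tcp_rot: [-1.95, 1.604, 0.806]
wrist_force: [0.1, -2.6, 0.1]
width: 0.0359
t 3.8 tcp [ 0.5093 -0.0577  0.0152] bay [-0.1699 -0.017   0.0152] F [ 0.09 -2.61  0.06] w 0.0359 j [-0.31  0.68  0.16 -0.67 -1.52  0.71]
```

```bash
cat >> h.py <<'E'
def bottle(n="scene"):
    from scipy.optimize import least_squares
    p,d=vision.grab_frame(n); W=cloud(n,d); h=cv2.cvtColor(p,cv2.COLOR_RGB2HSV).astype(int)
    red=((h[...,0]<6)|(h[...,0]>174))&(h[...,1]>130)&(h[...,2]>40)&np.isfinite(W[...,0])&(abs(W[...,0]-.48)<.1)&(abs(W[...,1]-.05)<.15)
    lo,hi,r0=(.01,.145,.029) if n=="scene" else (.155,.175,.024)
    q=W[red&(W[...,2]>lo)&(W[...,2]<hi)]; c0=np.median(q[:,:2],0)
    f=lambda m:least_squares(lambda c:np.hypot(*(q[m][:,:2]-c).T)-r0,c0-[.015 if n=="scene" else 0,0],loss='soft_l1',f_scale=.002)
    r=f(slice(None)); print(n,"bottle",r.x.round(4),"bay",w2bay([*r.x,0]).round(4)[:2],"n",len(q),"rms",np.sqrt(np.mean(r.fun**2)).round(4))
    if n=="scene": 
        for a,b in((.01,.07),(.08,.145)):
            m=(q[:,2]>a)&(q[:,2]<b)
            if m.sum()>30: print("  z",a,b,f(m).x.round(4),m.sum())
    return p,d
E
python3 -c "
from h import *
bottle('top');bottle('scene')"
```

```text
top bottle [ 0.5029 -0.0316] bay [-0.143  -0.0159] n 56 rms 0.0022
  return _methods._mean(a, axis=axis, dtype=dtype,
  ret = um.true_divide(
Traceback (most recent call last):
  File "h.py", line 32, in bottle
    r=f(slice(None)); print(n,"bottle",r.x.round(4),"bay",w2bay([*r.x,0]).round(4)[:2],"n",len(q),"rms",np.sqrt(np.mean(r.fun**2)).round(4))
  File "h.py", line 31, in <lambda>
    f=lambda m:least_squares(lambda c:np.hypot(*(q[m][:,:2]-c).T)-r0,c0-[.015 if n=="scene" else 0,0],loss='soft_l1',f_scale=.002)
               ~~~~~~~~~~~~~^^^^^^^^^^^^^^^^^^^^^^^^^^^^^^^^^^^^^^^^^^^^^^^^^^^^^^^^^^^^^^^^^^^^^^^^^^^^^^^^^^^^^^^^^^^^^^^^^^^^^^
ValueError: Initial guess is outside of provided bounds
```

```bash
python3 -m inch '[{"delta_rot":[0,0,0],"translation":[-0.15,0.38,0],"grip":0.58},{"delta_rot":[0,0,0],"translation":[-0.3,0.76,0],"grip":0.58},{"delta_rot":[0,0,0],"translation":[-0.44,1.14,0],"grip":0.58},{"delta_rot":[0,0,0],"translation":[-0.59,1.51,0],"grip":0.58},{"delta_rot":[0,0,0],"translation":[-0.74,1.89,0],"grip":0.58},{"delta_rot":[0,0,0],"translation":[-0.89,2.27,0],"grip":0.58},{"delta_rot":[0,0,0],"translation":[-1.04,2.65,0],"grip":0.58},{"delta_rot":[0,0,0],"translation":[-1.18,3.03,0],"grip":0.58},{"delta_rot":[0,0,0],"translation":[-1.33,3.41,0],"grip":0.58},{"delta_rot":[0,0,0],"translation":[-1.48,3.79,0],"grip":0.58},{"delta_rot":[0,0,0],"translation":[-1.63,4.16,0],"grip":0.58},{"delta_rot":[0,0,0],"translation":[-1.78,4.54,0],"grip":0.58}]' 40
python3 -c "
from h import *
st();p,d=bottle('top')"
```

```text
time_s: 5.1
tcp_pos: [0.4913, -0.0114, 0.0153]
tcp_rot: [-1.95, 1.603, 0.807]
wrist_force: [-0.2, -2.5, -0.3]
width: 0.0358
t 5.1 tcp [ 0.4913 -0.0114  0.0153] bay [-0.1209 -0.0084  0.0153] F [-0.25 -2.53 -0.3 ] w 0.0358 j [-0.25  0.62  0.06 -0.7  -1.45  0.7 ]
top bottle [0.4854 0.0151] bay [-0.0938 -0.0077] n 47 rms 0.002
```

```bash
python3 -m inch '[{"delta_rot":[0,0,0],"translation":[-0.15,0.38,0],"grip":0.58},{"delta_rot":[0,0,0],"translation":[-0.3,0.76,0],"grip":0.58},{"delta_rot":[0,0,0],"translation":[-0.44,1.14,0],"grip":0.58},{"delta_rot":[0,0,0],"translation":[-0.59,1.51,0],"grip":0.58},{"delta_rot":[0,0,0],"translation":[-0.74,1.89,0],"grip":0.58},{"delta_rot":[0,0,0],"translation":[-0.89,2.27,0],"grip":0.58},{"delta_rot":[0,0,0],"translation":[-1.04,2.65,0],"grip":0.58},{"delta_rot":[0,0,0],"translation":[-1.18,3.03,0],"grip":0.58},{"delta_rot":[0,0,0],"translation":[-1.33,3.41,0],"grip":0.58},{"delta_rot":[0,0,0],"translation":[-1.48,3.79,0],"grip":0.58},{"delta_rot":[0,0,0],"translation":[-1.63,4.16,0],"grip":0.58},{"delta_rot":[0,0,0],"translation":[-1.8,4.54,0],"grip":0.58}]' 40
python3 - <<'E'
from h import *
st();p,d=bottle('top');np.savez("top2.npz",p=p,d=d)
a=p[155:255,225:345,::-1]
p,d=bottle('scene') if 0 else vision.grab_frame('scene');np.savez("scene2.npz",p=p,d=d)
b=p[90:240,270:400,::-1]
a=cv2.resize(a,None,fx=3.4,fy=3.4,interpolation=2);b=cv2.resize(b,None,fx=3,fy=3,interpolation=2)
o=np.zeros((450,800,3),np.uint8);o[:a.shape[0],:a.shape[1]]=a;o[:b.shape[0],a.shape[1]:a.shape[1]+b.shape[1]]=b[:, :800-a.shape[1]]
cv2.imwrite("pics/c2.png",np.clip(o*1.4,0,255).astype(np.uint8))
E
```

```text
time_s: 6.35
tcp_pos: [0.4733, 0.0339, 0.0153]
tcp_rot: [-1.95, 1.603, 0.807]
wrist_force: [1.2, -3.1, -0.2]
width: 0.0358
t 6.35 tcp [0.4733 0.0339 0.0153] bay [-0.073   0.0004  0.0153] F [ 1.21 -3.09 -0.17] w 0.0358 j [-0.19  0.58 -0.03 -0.73 -1.38  0.69]
top bottle [0.4672 0.0606] bay [-0.0456  0.0012] n 45 rms 0.0022
```

View pics/c2.png

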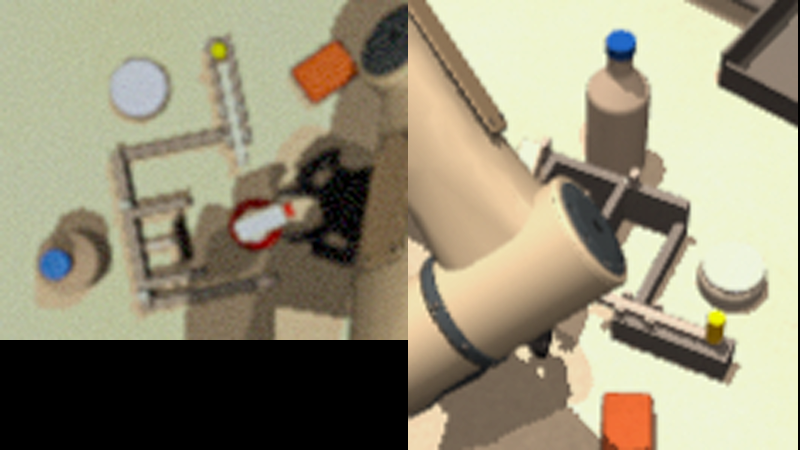

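```bash
python3 -m inch '[{"delta_rot":[0,0,0],"translation":[-0.08,0.39,0],"grip":0.58},{"delta_rot":[0,0,0],"translation":[-0.16,0.78,0],"grip":0.58},{"delta_rot":[0,0,0],"translation":[-0.23,1.18,0],"grip":0.58},{"delta_rot":[0,0,0],"translation":[-0.31,1.57,0],"grip":0.58},{"delta_rot":[0,0,0],"translation":[-0.39,1.96,0],"grip":0.58},{"delta_rot":[0,0,0],"translation":[-0.47,2.35,0],"grip":0.58},{"delta_rot":[0,0,0],"translation":[-0.54,2.75,0],"grip":0.58},{"delta_rot":[0,0,0],"translation":[-0.62,3.14,0],"grip":0.58},{"delta_rot":[0,0,0],"translation":[-0.68,3.43,0],"grip":0.58},{"delta_rot":[0,0,0],"translation":[-0.72,3.63,0],"grip":0.58},{"delta_rot":[0,0,0],"translation":[-0.74,3.73,0],"grip":0.58},{"delta_rot":[0,0,0],"translation":[-0.76,3.83,0],"grip":0.58}]' 40
python3 - <<'E'
from h import *
st();bottle('top')
E
```

```text
time_s: 7.65
tcp_pos: [0.4658, 0.072, 0.0153]
tcp_rot: [-1.95, 1.603, 0.807]
wrist_force: [0.5, -2.6, 0.5]
width: 0.0359
t 7.65 tcp [0.4658 0.072  0.0153] bay [-0.0342  0.0005  0.0153] F [ 0.46 -2.63  0.45] w 0.0359 j [-0.13  0.55 -0.08 -0.76 -1.34  0.66]
top bottle [0.4603 0.0975] bay [-0.008   0.0009] n 42 rms 0.0022
```

```bash
cat > ok.py <<'E'
from h import *
s=st(); sys=__import__('sys'); f=-(s['wrist_force']@U); print("push",f.round(2)); sys.exit(0 if f<4.8 else 1)
E
python3 -m inch '[{"delta_rot":[0,0,0],"translation":[-0.01,0.05,0],"grip":0.58},{"delta_rot":[0,0,0],"translation":[-0.02,0.1,0],"grip":0.58},{"delta_rot":[0,0,0],"translation":[-0.03,0.15,0],"grip":0.58},{"delta_rot":[0,0,0],"translation":[-0.03,0.15,0],"grip":0.58}]' 40 >/dev/null && python3 ok.py &&
python3 -m inch '[{"delta_rot":[0,0,0],"translation":[-0.01,0.05,0],"grip":0.58},{"delta_rot":[0,0,0],"translation":[-0.02,0.1,0],"grip":0.58},{"delta_rot":[0,0,0],"translation":[-0.03,0.15,0],"grip":0.58},{"delta_rot":[0,0,0],"translation":[-0.03,0.15,0],"grip":0.58}]' 40 >/dev/null && python3 ok.py &&
python3 -m inch '[{"delta_rot":[0,0,0],"translation":[-0.01,0.05,0],"grip":0.58},{"delta_rot":[0,0,0],"translation":[-0.02,0.1,0],"grip":0.58},{"delta_rot":[0,0,0],"translation":[-0.03,0.15,0],"grip":0.58},{"delta_rot":[0,0,0],"translation":[-0.03,0.15,0],"grip":0.58}]' 40 >/dev/null && python3 ok.py &&
python3 -m inch '[{"delta_rot":[0,0,0],"translation":[-0.01,0.05,0],"grip":0.58},{"delta_rot":[0,0,0],"translation":[-0.02,0.1,0],"grip":0.58},{"delta_rot":[0,0,0],"translation":[-0.03,0.15,0],"grip":0.58},{"delta_rot":[0,0,0],"translation":[-0.03,0.15,0],"grip":0.58}]' 40 >/dev/null && python3 ok.py
```

```text
t 8.1 tcp [0.4655 0.0735 0.0153] bay [-0.0326  0.0004  0.0153] F [ 0.55 -2.45  0.23] w 0.0358 j [-0.13  0.55 -0.08 -0.76 -1.33  0.66]
push 2.51
t 8.5 tcp [0.4652 0.075  0.0153] bay [-0.0311  0.0005  0.0153] F [ 0.63 -2.44  0.26] w 0.0357 j [-0.12  0.55 -0.08 -0.76 -1.33  0.66]
push 2.51
t 8.9 tcp [0.4649 0.0765 0.0153] bay [-0.0295  0.0004  0.0153] F [ 0.18 -1.04 -0.23] w 0.0358 j [-0.12  0.55 -0.08 -0.77 -1.33  0.66]
push 1.06
t 9.3 tcp [0.4646 0.0781 0.0153] bay [-0.028   0.0004  0.0153] F [-0.07 -2.35 -0.1 ] w 0.0361 j [-0.12  0.54 -0.08 -0.77 -1.33  0.66]
push 2.29
```

Tracking is exact and the sliding force is about 2.5 N. I'll continue in the same guarded steps.

```bash

python3 -m inch '[{"delta_rot":[0,0,0],"translation":[-0.01,0.05,0],"grip":0.58},{"delta_rot":[0,0,0],"translation":[-0.02,0.1,0],"grip":0.58},{"delta_rot":[0,0,0],"translation":[-0.03,0.15,0],"grip":0.58}]' 40 >/dev/null && python3 ok.py &&
python3 -m inch '[{"delta_rot":[0,0,0],"translation":[-0.01,0.05,0],"grip":0.58},{"delta_rot":[0,0,0],"translation":[-0.02,0.1,0],"grip":0.58},{"delta_rot":[0,0,0],"translation":[-0.03,0.15,0],"grip":0.58}]' 40 >/dev/null && python3 ok.py &&
python3 -m inch '[{"delta_rot":[0,0,0],"translation":[-0.01,0.05,0],"grip":0.58},{"delta_rot":[0,0,0],"translation":[-0.02,0.1,0],"grip":0.58},{"delta_rot":[0,0,0],"translation":[-0.03,0.15,0],"grip":0.58}]' 40 >/dev/null && python3 ok.py &&
python3 -m inch '[{"delta_rot":[0,0,0],"translation":[-0.01,0.05,0],"grip":0.58},{"delta_rot":[0,0,0],"translation":[-0.02,0.1,0],"grip":0.58},{"delta_rot":[0,0,0],"translation":[-0.03,0.15,0],"grip":0.58}]' 40 >/dev/null && python3 ok.py &&
python3 -m inch '[{"delta_rot":[0,0,0],"translation":[-0.01,0.05,0],"grip":0.58},{"delta_rot":[0,0,0],"translation":[-0.02,0.1,0],"grip":0.58},{"delta_rot":[0,0,0],"translation":[-0.03,0.15,0],"grip":0.58}]' 40 >/dev/null && python3 ok.py &&
python3 -m inch '[{"delta_rot":[0,0,0],"translation":[-0.01,0.05,0],"grip":0.58},{"delta_rot":[0,0,0],"translation":[-0.02,0.1,0],"grip":0.58},{"delta_rot":[0,0,0],"translation":[-0.03,0.15,0],"grip":0.58}]' 40 >/dev/null && python3 ok.py
```

```text
t 9.6 tcp [0.4643 0.0795 0.0153] bay [-0.0265  0.0004  0.0153] F [ 0.69 -3.58  0.21] w 0.036 j [-0.12  0.54 -0.09 -0.77 -1.33  0.66]
push 3.65
t 9.9 tcp [0.464  0.081  0.0153] bay [-0.025   0.0005  0.0153] F [ 0.98 -2.89 -0.8 ] w 0.0358 j [-0.11  0.54 -0.09 -0.77 -1.32  0.65]
push 3.03
t 10.2 tcp [0.4637 0.0825 0.0153] bay [-0.0235  0.0004  0.0153] F [ 1.31 -2.81 -0.54] w 0.0353 j [-0.11  0.54 -0.09 -0.77 -1.32  0.65]
push 3.01
t 10.5 tcp [0.4634 0.084  0.0153] bay [-0.0219  0.0004  0.0153] F [ 0.66 -2.94 -1.1 ] w 0.0361 j [-0.11  0.54 -0.09 -0.77 -1.32  0.65]
push 3.01
t 10.8 tcp [0.4631 0.0855 0.0153] bay [-0.0204  0.0005  0.0153] F [-0.17 -3.07 -0.43] w 0.0362 j [-0.11  0.54 -0.09 -0.77 -1.32  0.65]
push 2.98
t 11.1 tcp [0.4628 0.087  0.0153] bay [-0.0189  0.0005  0.0153] F [ 1.25 -3.08 -0.73] w 0.0355 j [-0.1   0.54 -0.09 -0.77 -1.32  0.65]
push 3.26
```

```bash
python3 -c "
from h import *
bottle('top')"
```

```text
top bottle [0.4565 0.1136] bay [0.0085 0.0015] n 42 rms 0.0021
```

```bash

python3 -m inch '[{"delta_rot":[0,0,0],"translation":[-0.01,0.05,0],"grip":0.58},{"delta_rot":[0,0,0],"translation":[-0.02,0.1,0],"grip":0.58},{"delta_rot":[0,0,0],"translation":[-0.03,0.15,0],"grip":0.58}]' 40 >/dev/null && python3 ok.py &&
python3 -m inch '[{"delta_rot":[0,0,0],"translation":[-0.01,0.05,0],"grip":0.58},{"delta_rot":[0,0,0],"translation":[-0.02,0.1,0],"grip":0.58},{"delta_rot":[0,0,0],"translation":[-0.03,0.15,0],"grip":0.58}]' 40 >/dev/null && python3 ok.py &&
python3 -m inch '[{"delta_rot":[0,0,0],"translation":[-0.01,0.05,0],"grip":0.58},{"delta_rot":[0,0,0],"translation":[-0.02,0.1,0],"grip":0.58},{"delta_rot":[0,0,0],"translation":[-0.03,0.15,0],"grip":0.58}]' 40 >/dev/null && python3 ok.py &&
python3 -m inch '[{"delta_rot":[0,0,0],"translation":[-0.01,0.05,0],"grip":0.58},{"delta_rot":[0,0,0],"translation":[-0.02,0.1,0],"grip":0.58},{"delta_rot":[0,0,0],"translation":[-0.03,0.15,0],"grip":0.58}]' 40 >/dev/null && python3 ok.py &&
python3 -m inch '[{"delta_rot":[0,0,0],"translation":[-0.01,0.05,0],"grip":0.58},{"delta_rot":[0,0,0],"translation":[-0.02,0.1,0],"grip":0.58},{"delta_rot":[0,0,0],"translation":[-0.03,0.15,0],"grip":0.58}]' 40 >/dev/null && python3 ok.py &&
python3 -m inch '[{"delta_rot":[0,0,0],"translation":[-0.01,0.05,0],"grip":0.58},{"delta_rot":[0,0,0],"translation":[-0.02,0.1,0],"grip":0.58},{"delta_rot":[0,0,0],"translation":[-0.03,0.15,0],"grip":0.58}]' 40 >/dev/null && python3 ok.py
```

```text
t 11.45 tcp [0.4627 0.0881 0.0152] bay [-0.0178  0.0004  0.0152] F [ 1.   -4.14  0.06] w 0.0361 j [-0.1   0.54 -0.1  -0.77 -1.31  0.65]
push 4.26
t 11.75 tcp [0.4626 0.0888 0.0152] bay [-0.017   0.0003  0.0152] F [ 0.01 -8.75  0.89] w 0.0358 j [-0.1   0.54 -0.1  -0.77 -1.31  0.65]
push 8.58
```

```bash

python3 -m inch '[{"delta_rot":[0,0,0],"translation":[0,0.03,0],"grip":0.58},{"delta_rot":[0,0,0],"translation":[-0.01,0.05,0],"grip":0.58},{"delta_rot":[0,0,0],"translation":[-0.01,0.05,0],"grip":0.58}]' 40 >/dev/null; python3 ok.py
```

```text
t 12.05 tcp [0.4626 0.089  0.0152] bay [-0.0169  0.0003  0.0152] F [ 0.78 -8.9   1.12] w 0.0359 j [-0.1   0.54 -0.1  -0.77 -1.31  0.65]
push 8.88
```

```bash

python3 -m inch '[{"delta_rot":[0,0,0],"translation":[-0.01,0.05,0],"grip":0.58},{"delta_rot":[0,0,0],"translation":[-0.02,0.08,0],"grip":0.58},{"delta_rot":[0,0,0],"translation":[-0.02,0.08,0],"grip":0.58},{"delta_rot":[0,0,0],"translation":[-0.02,0.08,0],"grip":0.58}]' 40 >/dev/null; python3 ok.py
```

```text
t 12.45 tcp [0.4627 0.0894 0.0152] bay [-0.0164  0.0001  0.0152] F [  1.08 -10.23   2.39] w 0.0362 j [-0.1   0.53 -0.1  -0.77 -1.31  0.65]
push 10.24
```

```bash

python3 -m inch '[{"delta_rot":[0,0,0],"translation":[0,0.03,0],"grip":0.58},{"delta_rot":[0,0,0],"translation":[-0.01,0.05,0],"grip":0.58},{"delta_rot":[0,0,0],"translation":[-0.01,0.05,0],"grip":0.58},{"delta_rot":[0,0,0],"translation":[-0.01,0.05,0],"grip":0.58}]' 40 >/dev/null; python3 ok.py; python3 -c "
from h import *
bottle('top')"
```

```text
t 12.85 tcp [0.4627 0.0896 0.0151] bay [-0.0163  0.0001  0.0151] F [  1.12 -11.72   2.2 ] w 0.0357 j [-0.1   0.53 -0.1  -0.77 -1.31  0.65]
push 11.71
top bottle [0.4565 0.1158] bay [0.0106 0.0011] n 45 rms 0.002
```

```bash

python3 -m inch '[{"delta_rot":[0,0,0],"translation":[0,-0.03,0],"grip":0.58},{"delta_rot":[0,0,0],"translation":[0.01,-0.06,0],"grip":0.58},{"delta_rot":[0,0,0],"translation":[0.02,-0.1,0],"grip":0.58},{"delta_rot":[0,0,0],"translation":[0.03,-0.15,0],"grip":0.58},{"delta_rot":[0,0,0],"translation":[0.04,-0.2,0],"grip":0.58},{"delta_rot":[0,0,0],"translation":[0.06,-0.3,0],"grip":0.58},{"delta_rot":[0,0,0],"translation":[0.08,-0.4,0],"grip":0.58},{"delta_rot":[0,0,0],"translation":[0.14,-0.7,0],"grip":0.58},{"delta_rot":[0,0,0],"translation":[0.3,-1.5,0],"grip":0.58},{"delta_rot":[0,0,0],"translation":[0.8,-4,0],"grip":0.58},{"delta_rot":[0,0,0],"translation":[1.4,-7,0],"grip":0.58},{"delta_rot":[0,0,0],"translation":[1.8,-9,0],"grip":0.58}]' 40 >/dev/null; python3 ok.py; python3 -c "
from h import *
bottle('top')
todo(bay2w(-.042,-.225,.2),target(np.radians(90)))"
```

```text
t 14.1 tcp [0.4799 0.     0.0152] bay [-0.1075  0.0005  0.0152] F [ 0.72  0.51 -0.31] w 0.0359 j [-0.24  0.6   0.02 -0.71 -1.43  0.7 ]
push -0.36
top bottle [0.4566 0.1145] bay [0.0093 0.0012] n 38 rms 0.0021
t 14.15 tcp [ 0.4805 -0.0025  0.0148] bay [-0.1101  0.0005  0.0148] F [ 1.3  -3.34 -0.37] w 0.0358 j [-0.24  0.61  0.02 -0.7  -1.43  0.7 ]
cm [20.8  11.06 18.52]
rot [-0.769 -0.151  0.002] 44.91292085835222
```

```bash
python3 -m inch '[{"delta_rot":[0,0,0],"translation":[0,0,3],"grip":0.58},{"delta_rot":[0,0,0],"translation":[0,0,7],"grip":0.58},{"delta_rot":[0,0,0],"translation":[0,0,11],"grip":0.58},{"delta_rot":[0,0,0],"translation":[0,0,11],"grip":0.58}]' 40 >/dev/null; python3 -c "
from h import *
todo(bay2w(-.085,-.2,.12),target(np.radians(45)))
print(bay2w(-.035,-.2,.07)-bay2w(-.085,-.2,.12))"
```

```text
t 14.55 tcp [0.4822 0.0006 0.1303] bay [-0.1073 -0.0018  0.1303] F [ 0.66 -0.1   0.96] w 0.0358 j [-0.24  0.46  0.11 -0.7  -1.6   0.55]
cm [19.01  6.04 -1.03]
rot [0.002 0.011 0.001] 0.648372641660399
[-0.00971172  0.04904776 -0.05      ]
```

```bash
python3 -m inch '[{"delta_rot":[0,0,0],"translation":[4,1.3,0],"grip":0.58},{"delta_rot":[0,0,0],"translation":[8,2.5,0],"grip":0.58},{"delta_rot":[0,0,0],"translation":[12,3.8,-0.5],"grip":0.58},{"delta_rot":[0,0,0],"translation":[16,5.1,-1],"grip":0.58},{"delta_rot":[0,0,0],"translation":[19,6,-1],"grip":0.58},{"delta_rot":[0,0,0],"translation":[19,6,-1],"grip":0.58},{"delta_rot":[0,0,0],"translation":[19,6,-1],"grip":0.58}]' 40 >/dev/null; python3 - <<'E'
from h import *
todo(bay2w(-.035,-.2,.07),target(np.radians(45)))
p,d=bottle('top');np.savez("top3.npz",p=p,d=d)
a=p[145:255,225:365,::-1];a=cv2.resize(a,None,fx=3,fy=3,interpolation=2)
p,d=vision.grab_frame('scene');b=p[90:250,270:400,::-1];b=cv2.resize(b,None,fx=2.9,fy=2.9,interpolation=2)
o=np.zeros((470,800,3),np.uint8);o[:a.shape[0],:a.shape[1]]=a;o[:b.shape[0],420:420+b.shape[1]]=b
cv2.imwrite("pics/c3.png",np.clip(o*1.4,0,255).astype(np.uint8))
E
```

```text
t 15.25 tcp [0.6695 0.062  0.114 ] bay [-0.0835 -0.1975  0.114 ] F [-0.57  0.06  0.33] w 0.0359 j [-0.1   0.75  0.6  -0.75 -1.68  0.31]
cm [-0.7   4.81 -4.4 ]
rot [-0.001 -0.001  0.   ] 0.07585213000683039
top bottle [0.457  0.1142] bay [0.009  0.0009] n 36 rms 0.0023
```

View pics/c3.png

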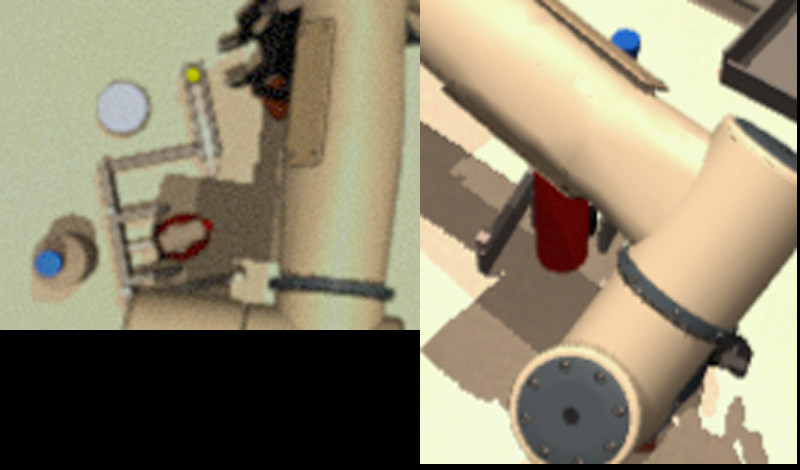

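```bash
python3 -m inch '[{"delta_rot":[0,0,0],"translation":[-0.4,1.5,-1.4],"grip":0.58},{"delta_rot":[0,0,0],"translation":[-0.6,2.5,-2.4],"grip":0.58},{"delta_rot":[0,0,0],"translation":[-0.7,3.3,-3.1],"grip":0.58},{"delta_rot":[0,0,0],"translation":[-0.8,3.8,-3.5],"grip":0.58},{"delta_rot":[0,0,0],"translation":[-0.9,4.3,-4],"grip":0.58},{"delta_rot":[0,0,0],"translation":[-1.0,4.8,-4.4],"grip":0.58},{"delta_rot":[0,0,0],"translation":[-1.0,4.8,-4.4],"grip":0.58}]' 40 >/dev/null; python3 - <<'E'
from h import *
st()
p,d=bottle('top')
a=p[145:225,245:325,::-1];a=cv2.resize(a,None,fx=5,fy=5,interpolation=2)
cv2.imwrite("pics/c4.png",np.clip(a*1.4,0,255).astype(np.uint8))
E
```

```text
t 16.05 tcp [0.6594 0.1104 0.0708] bay [-0.0341 -0.197   0.0708] F [-0.1  -0.05 -0.02] w 0.036 j [-0.04  0.75  0.49 -0.76 -1.55  0.35]
top bottle [0.4565 0.1147] bay [0.0095 0.0013] n 37 rms 0.0022
```

View pics/c4.png

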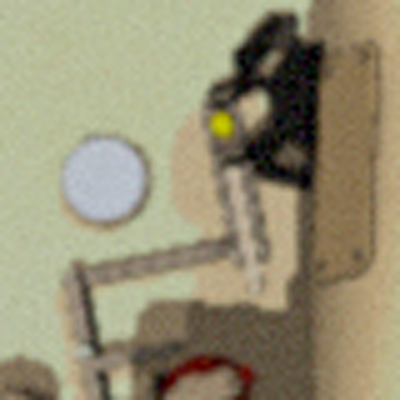

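```bash
python3 -m inch '[{"delta_rot":[0,0,0],"translation":[-0.4,-0.08,0],"grip":0.58},{"delta_rot":[0,0,0],"translation":[-0.8,-0.16,0],"grip":0.58},{"delta_rot":[0,0,0],"translation":[-1.4,-0.28,0],"grip":0.58},{"delta_rot":[0,0,0],"translation":[-2.1,-0.42,0],"grip":0.58},{"delta_rot":[0,0,0],"translation":[-2.8,-0.55,0],"grip":0.58},{"delta_rot":[0,0,0],"translation":[-3.5,-0.69,0],"grip":0.58},{"delta_rot":[0,0,0],"translation":[-4.2,-0.83,0],"grip":0.58},{"delta_rot":[0,0,0],"translation":[-4.9,-0.97,0],"grip":0.58},{"delta_rot":[0,0,0],"translation":[-5.6,-1.11,0],"grip":0.58},{"delta_rot":[0,0,0],"translation":[-6,-1.19,0],"grip":0.58}]' 40 >/dev/null; python3 -c "
from h import *
st()
bottle('top')"
```

```text
t 17.1 tcp [0.5992 0.0976 0.0715] bay [-0.035  -0.1354  0.0715] F [ 2.86 -1.5   0.66] w 0.0358 j [-0.06  0.65  0.31 -0.76 -1.5   0.42]
top bottle [0.4568 0.1147] bay [0.0095 0.001 ] n 32 rms 0.0018
```

```bash
python3 -m inch '[{"delta_rot":[0,0,0],"translation":[-0.7,-0.14,0],"grip":0.58},{"delta_rot":[0,0,0],"translation":[-1.4,-0.28,0],"grip":0.58},{"delta_rot":[0,0,0],"translation":[-2.1,-0.42,0],"grip":0.58},{"delta_rot":[0,0,0],"translation":[-2.8,-0.55,0],"grip":0.58},{"delta_rot":[0,0,0],"translation":[-3.5,-0.69,0],"grip":0.58},{"delta_rot":[0,0,0],"translation":[-4.2,-0.83,0],"grip":0.58},{"delta_rot":[0,0,0],"translation":[-4.7,-0.93,0],"grip":0.58},{"delta_rot":[0,0,0],"translation":[-5,-0.99,0],"grip":0.58}]' 40 >/dev/null; python3 -c "
from h import *
st()
bottle('top')"
```

```text
t 17.95 tcp [0.5493 0.0879 0.0714] bay [-0.0348 -0.0845  0.0714] F [ 3.22 -1.39  1.96] w 0.0359 j [-0.08  0.58  0.17 -0.75 -1.47  0.48]
top bottle [0.4572 0.1149] bay [0.0096 0.0005] n 34 rms 0.0021
```

Now finger along slowly until the end stop shows up in the force.

```bash
cat > ok2.py <<'E'
from h import *
s=st(); f=-(s['wrist_force']@Vv); print("bar push",f.round(2)); __import__('sys').exit(0 if f<8 else 1)
E
python3 -m inch '[{"delta_rot":[0,0,0],"translation":[-0.2,-0.04,0],"grip":0.58},{"delta_rot":[0,0,0],"translation":[-0.4,-0.08,0],"grip":0.58},{"delta_rot":[0,0,0],"translation":[-0.4,-0.08,0],"grip":0.58}]' 40 >/dev/null; python3 ok2.py &&
python3 -m inch '[{"delta_rot":[0,0,0],"translation":[-0.1,-0.02,0],"grip":0.58},{"delta_rot":[0,0,0],"translation":[-0.2,-0.04,0],"grip":0.58},{"delta_rot":[0,0,0],"translation":[-0.2,-0.04,0],"grip":0.58}]' 40 >/dev/null && python3 ok2.py &&
python3 -m inch '[{"delta_rot":[0,0,0],"translation":[-0.1,-0.02,0],"grip":0.58},{"delta_rot":[0,0,0],"translation":[-0.2,-0.04,0],"grip":0.58},{"delta_rot":[0,0,0],"translation":[-0.2,-0.04,0],"grip":0.58}]' 40 >/dev/null && python3 ok2.py &&
python3 -m inch '[{"delta_rot":[0,0,0],"translation":[-0.1,-0.02,0],"grip":0.58},{"delta_rot":[0,0,0],"translation":[-0.2,-0.04,0],"grip":0.58},{"delta_rot":[0,0,0],"translation":[-0.2,-0.04,0],"grip":0.58}]' 40 >/dev/null && python3 ok2.py &&
python3 -m inch '[{"delta_rot":[0,0,0],"translation":[-0.1,-0.02,0],"grip":0.58},{"delta_rot":[0,0,0],"translation":[-0.2,-0.04,0],"grip":0.58},{"delta_rot":[0,0,0],"translation":[-0.2,-0.04,0],"grip":0.58}]' 40 >/dev/null && python3 ok2.py
```

```text
t 18.3 tcp [0.5455 0.0873 0.0713] bay [-0.0347 -0.0807  0.0713] F [ 2.12 -0.65  1.31] w 0.036 j [-0.09  0.57  0.16 -0.75 -1.46  0.49]
bar push 1.95
t 18.6 tcp [0.5436 0.0869 0.0712] bay [-0.0347 -0.0788  0.0712] F [1.31 0.14 1.04] w 0.0357 j [-0.09  0.57  0.15 -0.75 -1.46  0.49]
bar push 1.31
t 18.9 tcp [0.5416 0.0864 0.0712] bay [-0.0348 -0.0767  0.0712] F [2.25 0.86 1.  ] w 0.0361 j [-0.09  0.57  0.15 -0.75 -1.46  0.49]
bar push 2.38
t 19.2 tcp [0.5398 0.0861 0.0712] bay [-0.0348 -0.0749  0.0712] F [2.34 0.64 0.79] w 0.0358 j [-0.09  0.57  0.14 -0.75 -1.46  0.49]
bar push 2.42
t 19.5 tcp [0.5397 0.086  0.0713] bay [-0.0348 -0.0748  0.0713] F [ 8.41  3.71 -2.74] w 0.0357 j [-0.09  0.56  0.14 -0.75 -1.46  0.5 ]
bar push 8.97
```

```bash
python3 - <<'E'
from h import *
p,d=bottle('top')
a=p[165:265,225:345,::-1];a=cv2.resize(a,None,fx=5,fy=5,interpolation=2)
cv2.imwrite("pics/c5.png",np.clip(a*1.4,0,255).astype(np.uint8))
E
```

```text
top bottle [0.4568 0.114 ] bay [0.0088 0.0011] n 40 rms 0.0023
```

View pics/c5.png

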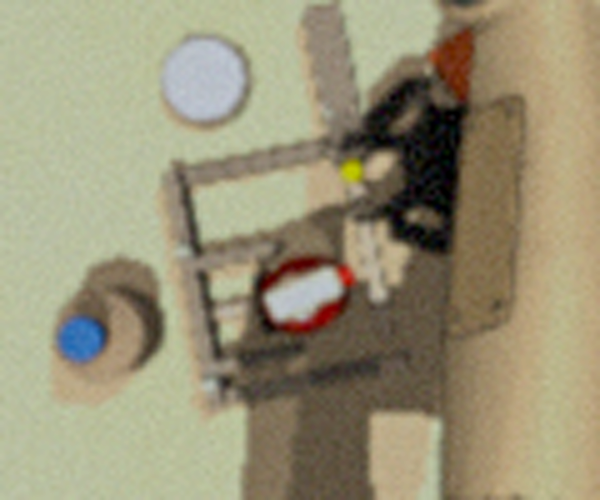

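```bash
python3 -m inch '[{"delta_rot":[0,0,0],"translation":[0.4,0.08,0],"grip":0.58},{"delta_rot":[0,0,0],"translation":[0.9,0.18,0],"grip":0.58},{"delta_rot":[0,0,0],"translation":[0.9,0.18,0],"grip":0.58},{"delta_rot":[0,0,0],"translation":[1.1,-0.8,1],"grip":0.58},{"delta_rot":[0,0,0],"translation":[1.4,-2.3,2.5],"grip":0.58},{"delta_rot":[0,0,0],"translation":[1.8,-4.8,5],"grip":0.58},{"delta_rot":[0,0,0],"translation":[2.5,-8,9],"grip":0.58},{"delta_rot":[0,0,0],"translation":[2.5,-12,12],"grip":0.58},{"delta_rot":[0,0,0],"translation":[2.5,-16,15],"grip":0.58},{"delta_rot":[0,0,0],"translation":[2.5,-20,16],"grip":0.58},{"delta_rot":[0,0,0],"translation":[2.5,-24,16],"grip":0.58},{"delta_rot":[0,0,0],"translation":[2.5,-24,16],"grip":0.58}]' 40 >/dev/null; python3 - <<'E'
from fit import *
st()
for n in("top","scene"):
    p,d=vision.grab_frame(n);np.savez(f"{n}4.npz",p=p,d=d)
    W=cloud(n,d);h=cv2.cvtColor(p,cv2.COLOR_RGB2HSV).astype(int)
    y=(abs(h[...,0]-28)<8)&(h[...,1]>150)&(h[...,2]>60)&(abs(W[...,0]-.55)<.06)&(abs(W[...,1]-.08)<.06)&(W[...,2]>.08)
    o,th={"top":([.4573,.1062],101.48),"scene":([.4619,.105],100.96)}[n];th=np.radians(th);u=np.array([np.cos(th),np.sin(th)]);v=np.array([-u[1],u[0]])
    k=W[y][:,:2].mean(0)-o if y.any() else np.nan*np.ones(2); print(n,"knob bay",(k@u).round(4),(k@v).round(4),y.sum())
    q=W.reshape(-1,3);q=q[np.isfinite(q).all(1)];r=q[:,:2]-o;x,yy=r@u,r@v
    m=(abs(x+.042)<.006)&(q[:,2]>.045)&(q[:,2]<.060)&(abs(yy)<.12); print(" bar y range",np.sort(yy[m])[[0,-1]].round(3) if m.any() else None)
bottle("top")
a=np.load("top4.npz")['p'][150:260,225:365,::-1];b=np.load("scene4.npz")['p'][90:250,270:400,::-1]
a=cv2.resize(a,None,fx=3,fy=3,interpolation=2);b=cv2.resize(b,None,fx=2.9,fy=2.9,interpolation=2)
o=np.zeros((470,800,3),np.uint8);o[:a.shape[0],:a.shape[1]]=a;o[:b.shape[0],420:420+b.shape[1]]=b
cv2.imwrite("pics/c6.png",np.clip(o*1.4,0,255).astype(np.uint8))
E
```

```text
t 20.75 tcp [ 0.5617 -0.1603  0.2308] bay [-0.2806 -0.0485  0.2308] F [-0.35  0.74 -0.79] w 0.0356 j [-0.43  0.66  0.73 -0.7  -2.05  0.42]
top knob bay -0.0429 -0.0864 13
 bar y range [-0.111  0.071]
scene knob bay -0.0428 -0.0854 28
 bar y range [-0.119  0.009]
top bottle [0.4561 0.115 ] bay [0.0099 0.0016] n 39 rms 0.0023
```

View pics/c6.png

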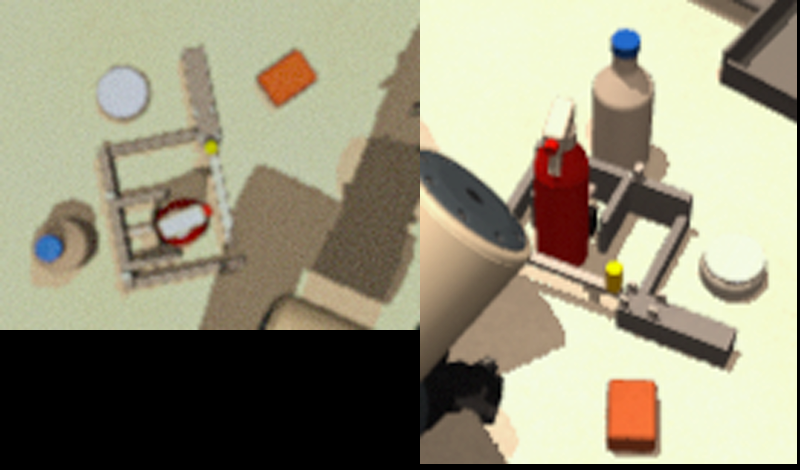

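```bash
python3 -c "
from h import *
bot.close_job()"
```

```text
the job is handed in; nothing more can be done
```

The bottle stands upright in the bay, the bar is fully across, and I handed the job in at about 21 s of the 69 s allowed. The hand-in gives no verdict, so the results below come from my own checks.

**Bottle:** I pushed it low down with two partly open fingertips, about 23 mm above the shelf. Sliding took about 2.5 to 3 N. The pad was felt with the bottle centre at about bay x = +9 mm. I pressed to 11.7 N at the wrist, which is roughly 8 to 9 N on the pad after shelf friction, and never more than 11.7 N at any reading. Then I backed off slowly.

**Bar:** I pushed the knob until the end stop showed as a rise from 2.4 to 9 N.

**Last checks:**

| Check | Result |
|---|---|
| Bottle centre, bay frame | x about +9 to +10 mm, y about +1 mm |
| Bottle upright | looks upright in both views |
| Knob, bay y | -86 mm (top camera) and -85 mm (scene camera), so the bar joint is about 0.114 m |
| Bystanders | white bottle, tin and soap look undisturbed; the hand touched nothing else that I could see |

**Not confirmed or disagreeing:**
- **Pad contact after release:** I could not measure it directly. The bottle came back about 1 mm at most, which is near the camera noise, so I rely on friction keeping it in touch.
- **Bay position:** the two cameras disagreed by about 4 to 5 mm on where the bay is along world x. I used the average, and the motion and contact agreed with it.
- **Bar tip:** it could not be read reliably from depth. The top camera blended it with the keeper and the arm hid it from the scene camera, so I took the knob and the end stop as proof.
- **Dustpan, brush and squeegee:** I did not re-measure them; the arm stayed well away.

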